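Check the spare fuse dishes at the light box

TASK

Turn the two-sided bench sign half a turn so that its red face looks out over the yellow stripe on its foot (checking in progress). Then, one after another in the order red, yellow, blue, white, skipping colours that are not there, hold each fuse dish up level and still over the middle of the light box for two seconds with its underside at the height of the yellow collar on the post, and set it down (not dropped) flat in the green tray. When all the dishes lie in the tray turn the sign back to its green face, and leave the globes, screwdriver and round fuse where they are.

Things in the scene. Friction and masses are not known exactly. Their poses are not given: they have to be found in the camera images.
- sign (a joint): turn angle of the sign plate about its vertical post, rad, growing anticlockwise seen from above. 0 (end stop): the green face (white disc on it) looks out over the yellow stripe; pi (other end stop): the red face (white bar on it) does. Friction 0.03 N m, no spring: it stays where it is left.
- sign_top (a point): on the turning sign plate: middle of its top edge, on the turning axis, 160 mm above the bench. The plate is 12 mm thick (along this point's x), 120 mm wide (y) and 80 mm high, its lower edge 80 mm above the bench; x points out of the green face, -x out of the red face. It can be pinched by the top edge across its thickness.
- sign_base: fixed foot of the sign, dark steel disc 100 mm across, 18 mm high with a 14 mm post; a yellow stripe on its +x side marks the showing side. Origin: centre of the underside, under the turning axis.
- lightbox: fixed grey light box, 130 mm wide (y), 35 mm high, reaching from x = -65 to +115 mm of its origin, with a glowing white square of 112 mm centred on the origin. At x = +102 mm stands a thin steel post, 183 mm high in all, with a yellow collar (26 mm across) 166 to 174 mm above the bench. Origin: on the bench under the centre of the white square.
- view (a point): the viewing point: above the centre of the white square, 170 mm above the bench (collar height); the centre of a dish's underside belongs here
- tray: fixed green open tray, outside 310 x 125 mm (x, y), 28 mm high, walls and floor 5 mm thick; room for three dishes side by side along x. Origin: centre of the underside.
- dish_red: flat spare-fuse dish, red base and red grip rib, clear cover fixed on; 80 x 70 mm (x, y), 24 mm high, 130 to 250 g. On the cover stands a rib 60 mm long (x), 16 mm thick (y), from 24 to 52 mm above the origin: pinch it across y from above. Origin: centre of the underside, z up. May be absent (None from the start).
- dish_yellow: flat spare-fuse dish, yellow base and yellow grip rib, clear cover fixed on; 80 x 70 mm (x, y), 24 mm high, 130 to 250 g. On the cover stands a rib 60 mm long (x), 16 mm thick (y), from 24 to 52 mm above the origin: pinch it across y from above. Origin: centre of the underside, z up. May be absent (None from the start).
- dish_blue: flat spare-fuse dish, blue base and blue grip rib, clear cover fixed on; 80 x 70 mm (x, y), 24 mm high, 130 to 250 g. On the cover stands a rib 60 mm long (x), 16 mm thick (y), from 24 to 52 mm above the origin: pinch it across y from above. Origin: centre of the underside, z up. May be absent (None from the start).
- dish_white: flat spare-fuse dish, white base and white grip rib, clear cover fixed on; 80 x 70 mm (x, y), 24 mm high, 130 to 250 g. On the cover stands a rib 60 mm long (x), 16 mm thick (y), from 24 to 52 mm above the origin: pinch it across y from above. Origin: centre of the underside, z up. May be absent (None from the start).
- globe_1: bystander: frosted globe standing cap up, 62 mm across, 100 mm high; origin at its foot
- globe_2: bystander: second frosted globe, like the first
- screwdriver: bystander: stainless screwdriver lying flat, 200 mm long along its x
- fuse: bystander: round white ceramic fuse, 60 mm across, 40 mm high; origin at its foot
Not all that is in view belongs to the job. What is shaped like the dish_yellow but turquoise is not meant.

How it is judged:
On the way, in this order (a step that is already met when the one before it is completed fails the run):
1. the sign shows its red face (value of joint sign above 2.95 rad), for 0.2 s.
2. the red dish (if present) is held level (0.17 rad) and still within 30 mm sideways and 25 mm in height of the viewing point for 1.5 s (horizontal distance between dish_red and view below 0.03 m and z of dish_red in the frame of view between -0.025 and 0.025 m and angle between dish_red's own z axis and vertical below 0.17 rad and linear speed of dish_red below 0.05 m/s), for 1.5 s.
3. the yellow dish (if present) is held level (0.17 rad) and still within 30 mm sideways and 25 mm in height of the viewing point for 1.5 s (horizontal distance between dish_yellow and view below 0.03 m and z of dish_yellow in the frame of view between -0.025 and 0.025 m and angle between dish_yellow's own z axis and vertical below 0.17 rad and linear speed of dish_yellow below 0.05 m/s), for 1.5 s.
4. the blue dish (if present) is held level (0.17 rad) and still within 30 mm sideways and 25 mm in height of the viewing point for 1.5 s (horizontal distance between dish_blue and view below 0.03 m and z of dish_blue in the frame of view between -0.025 and 0.025 m and angle between dish_blue's own z axis and vertical below 0.17 rad and linear speed of dish_blue below 0.05 m/s), for 1.5 s.
5. the white dish (if present) is held level (0.17 rad) and still within 30 mm sideways and 25 mm in height of the viewing point for 1.5 s (horizontal distance between dish_white and view below 0.03 m and z of dish_white in the frame of view between -0.025 and 0.025 m and angle between dish_white's own z axis and vertical below 0.17 rad and linear speed of dish_white below 0.05 m/s), for 1.5 s.
6. all dishes lie flat in the tray while the sign is still red (value of joint sign above 2.95 rad and x of dish_red in the frame of tray between -0.15 and 0.15 m and y of dish_red in the frame of tray between -0.06 and 0.06 m and z of each of dish_red, dish_yellow, dish_blue, dish_white in the frame of tray below 0.014 m and angle between each of dish_red, dish_yellow, dish_blue, dish_white's own z axis and vertical below 0.1 rad and linear speed of each of dish_red, dish_yellow, dish_blue, dish_white below 0.03 m/s and x of dish_yellow in the frame of tray between -0.15 and 0.15 m and y of dish_yellow in the frame of tray between -0.06 and 0.06 m and x of dish_blue in the frame of tray between -0.15 and 0.15 m and y of dish_blue in the frame of tray between -0.06 and 0.06 m and x of dish_white in the frame of tray between -0.15 and 0.15 m and y of dish_white in the frame of tray between -0.06 and 0.06 m), for 0.2 s.
7. the sign shows its green face again (value of joint sign below 0.19 rad), for 0.2 s.
At the end, for the whole second after the job is handed in: The sign is within 0.19 rad (11 degrees) of its green stop and at rest, and every dish present lies flat (within 0.1 rad) on the floor of the tray, inside its walls, at rest (value of joint sign below 0.19 rad and velocity of joint sign between -0.05 and 0.05 rad/s and x of dish_red in the frame of tray between -0.15 and 0.15 m and y of dish_red in the frame of tray between -0.06 and 0.06 m and z of each of dish_red, dish_yellow, dish_blue, dish_white in the frame of tray below 0.014 m and angle between each of dish_red, dish_yellow, dish_blue, dish_white's own z axis and vertical below 0.1 rad and linear speed of each of dish_red, dish_yellow, dish_blue, dish_white below 0.03 m/s and x of dish_yellow in the frame of tray between -0.15 and 0.15 m and y of dish_yellow in the frame of tray between -0.06 and 0.06 m and x of dish_blue in the frame of tray between -0.15 and 0.15 m and y of dish_blue in the frame of tray between -0.06 and 0.06 m and x of dish_white in the frame of tray between -0.15 and 0.15 m and y of dish_white in the frame of tray between -0.06 and 0.06 m); the robot touches nothing.
It fails at once if a globe, the screwdriver or the round fuse is moved more than 40 mm (distance of any of globe_1, globe_2, screwdriver, fuse from where it was at the start of the episode above 0.04 m).
It fails at once if a dish is dropped into the tray (falling faster than 0.55 m/s) instead of set down ((x of dish_red in the frame of tray between -0.15 and 0.15 m and y of dish_red in the frame of tray between -0.06 and 0.06 m and z of dish_red in the frame of tray between 0.015 and 0.09 m and linear speed of dish_red above 0.55 m/s) or (x of dish_yellow in the frame of tray between -0.15 and 0.15 m and y of dish_yellow in the frame of tray between -0.06 and 0.06 m and z of dish_yellow in the frame of tray between 0.015 and 0.09 m and linear speed of dish_yellow above 0.55 m/s) or (x of dish_blue in the frame of tray between -0.15 and 0.15 m and y of dish_blue in the frame of tray between -0.06 and 0.06 m and z of dish_blue in the frame of tray between 0.015 and 0.09 m and linear speed of dish_blue above 0.55 m/s) or (x of dish_white in the frame of tray between -0.15 and 0.15 m and y of dish_white in the frame of tray between -0.06 and 0.06 m and z of dish_white in the frame of tray between 0.015 and 0.09 m and linear speed of dish_white above 0.55 m/s)).
Of dish_red, dish_yellow, dish_blue, dish_white only 2 to 3 are there at a start; the rules pass over those that are not, and their reading is None.
At some moment in a run one of dish_red, dish_yellow, dish_blue, dish_white may be knocked a few centimetres aside while the robot is not near it.
It also fails if it takes over 210 s, if anything falls off the work surface, if the arm or the gripper's body presses on something with over 40 N, if the wrist force passes 120 N, or if a joint passes its speed limit or range.

ROBOT

A 7-joint arm with a two-finger parallel gripper is mounted at the origin on the work surface. World frame = base frame: x ahead of the robot, y to its left, z up, the work surface at z = 0. Lengths are in m, angles in rad, forces in N, time in s.
With the tool pointing down it reaches from about 0.425 to 0.925 m from the base axis. Payload 6.8 kg.
Tool frame: the origin (TCP) lies at the very end of the fingers, on their centre line; the grasp point (between the pads) lies 19 mm behind it; z points along the fingers, y is the line along which they close (so a half turn about z gives the same grasp; the last joint's range is limited). The gripper opens to 85 mm and grips with 20 to 120 N. Pads are 22 mm wide; open, the fingers measure 114 mm over their backs; the gripper's body (76 mm by 85 mm) begins 54 mm behind the grasp point. The pads swing forward as they close: fully open they stand 13 mm farther back than shut.
Start: joints at [-0.108, 0.477, 0.022, 1.555, -0.011, 1.109, -0.083], TCP at [0.675, 0, 0.2] pointing down, gripper open.
Joint ranges: [-2.96, 2.96], [-0.34, 2.1], [-1.41, 1.46], [0.24, 2.44], [-1.37, 4.51], [0.17, 1.92], [-2.96, 2.96]. Speed limits (rad/s): [2.39, 2.39, 3.14, 3.14, 3.14, 3.14, 3.14].

INTERFACE

Orientations are given as a rotation vector (axis times angle).
In Python, from bench import get_obs, viewer, r gives the robot as it stands. The module is installed in compiled form; this text tells all that it offers.
- The arm moves only by the tool play_rows, never from a script. Its argument "commands" is a list that holds one entry, the list of rows, each a list of 5 numbers: the gripper's target within -1 to 1 (shut at 1, half-way at 0, fully open at -1), then the shift along the tool's x, y, z scaled (see below), then the turn about the tool's z scaled (see below). A call has 1 to 12 rows; each row is the pose to reach, as a shift and turn from the pose commanded when the call began, along the tool's axes at that moment; what a row does not reach only later rows make up. The controller multiplies each number of a shift by 0.2 m and each number of a turn by pi/2 rad. A row lasts 1/12 s, in which the tool goes at most 41.7 mm and 7.16 degrees, less where a joint would pass 70% of its speed; a pose out of reach is approached as far as the arm can. A call with a number of a shift or a turn outside -1 to 1 is refused whole. A call with a gripper value outside its range is refused whole. The fingers move at their own pace and stop on an object; "grip_force" is the grip in N (left out, the last holds). Time passes only in rows, so rows that repeat a pose let the fingers close. It gives the time, the measured TCP pose, the force, the opening and the grip force at its end, in the units of the state.
- get_obs(): the state, without advancing time (a new reading comes with each control period).
- viewer.grab_frame(name): name is "scene" or "side" or "wrist"; returns a dict with "pixels" (384x512x3 uint8, red, green, blue), "fovy" (degrees; the focal length in pixels is half the picture's height over the tangent of half this angle, whatever the lens; pixels are square), "cx", "cy" (the principal point, pixels), "world_to_cam" (4x4, takes a point from world to camera coordinates); the wrist camera has in their place "hand_eye" (4x4, takes a point from camera to tool coordinates, whose origin is the TCP and whose axes are the flange's). Camera axes: x right, y up, looking along -z (the intrinsics and any distortion apply to the point x, -y, -z); pixel columns grow to the right and rows downward; lengths in m; the calibration is good to about 2 mm. A picture is of the moment at which its call begins: read the wrist's pose just before it. There is no depth.
- r.hand_in(): hands the job in; it is judged then, once.
Trained networks look in a picture, given as the dict that the camera call returned (one of the last four; its "shot" number tells which), for a name from the list of things; names that differ only in an ending like _2 or _b are one class to them, and where a whole thing is asked for, a point or a joint stands for the part that bears it (a point fixed in the world has none). Each returns a list of dicts, best first, with "score" (0 to 1); they miss things now and then, are a little off and sometimes report something else, mostly with a low value. They report only what shows in the picture. A call takes as long as a camera call. They do not tell look-alikes from the thing itself.
- viewer.trace(picture, thing): "pixels" (384x512 bool, what is visible of it) and "rect" ([left, top, right, bottom] in pixels, round what is visible of it).
The state is a dict: "clock": time; "joints": joint angles; "qvel": joint speeds; "tau": joint torques, N m; "tcp_pos": TCP position; "orientation": TCP orientation; "contact_force": force on the tool from outside, world axes, zero at the start; "moment": the same for the moment, N m; "grip_width": finger opening in m; "gripper_force": force on a finger pad.
Only numpy, scipy, OpenCV 4.12 (cv2) and the standard library are available. Lean on these libraries where they do the work, as an engineer would, in place of code of your own. Each camera call takes 0.05 s, during which the arm holds its last target. There are 200 camera calls.

## Working session

There is one attempt and no reset: what is moved stays moved. The work goes in short steps, Python scripts to look and compute and a tool call to move; the robot and the scene stay as the last step left them, time stands still between calls to the robot, and variables do not carry over. Pictures are saved under pics/ and viewed, at most 14 in all, crops included, and the job is handed in when it is done.

Besides the shell and the picture viewer there is one more tool, called after "Request:" as name(argument=value, ...), one argument or row to a line, values as JSON. play_rows: Moves the arm, as the interface text tells. Shifts and turns lie within -1 to 1; 1 stands for 0.2 m of shift or pi/2 rad of turn. Its arguments: {"type":"object","properties":{"commands":{"type":"array","items":{"type":"array","items":{"type":"array","items":{"type":"number","minimum":-1,"maximum":1}}}},"grip_force":{"type":"number"}},"required":["commands"]}

```bash
mkdir -p pics
python3 - <<'E'
from bench import get_obs, viewer
import cv2,numpy as np
o=get_obs(); print({k:np.round(v,3) for k,v in o.items()})
for n in ("scene","side"):
    f=viewer.grab_frame(n); print(n,{k:(np.round(v,4).tolist() if k!='pixels' else 0) for k,v in f.items()})
    cv2.imwrite(f"pics/{n}0.png",cv2.resize(f["pixels"][:,:,::-1],(768,576)))
f=viewer.grab_frame("wrist"); print({k:(np.round(v,4).tolist()) for k,v in f.items() if k!='pixels'})
E
```

```text
{'clock': np.float64(0.0), 'joints': array([-0.108,  0.478,  0.022,  1.556, -0.012,  1.109, -0.083]), 'qvel': array([ 0.001,  0.001,  0.002,  0.001,  0.001,  0.001, -0.001]), 'tau': array([-1.0000e-03, -5.9644e+01,  1.6080e+00, -2.8119e+01,  1.2000e-02,
        9.0000e-03,  0.0000e+00]), 'tcp_pos': array([ 0.674, -0.   ,  0.199]), 'orientation': array([-2.221e+00, -2.221e+00,  2.000e-03]), 'contact_force': array([0.029, 0.064, 0.598]), 'moment': array([-0.041, -0.018, -0.012]), 'gripper_force': np.float64(0.0), 'grip_width': np.float64(0.085)}
scene {'pixels': 0, 'fovy': 50.3905, 'cx': 257.0744, 'cy': 187.0104, 'world_to_cam': [[0.7124, 0.7017, 0.009, -0.4146], [-0.5069, 0.5057, 0.6981, 0.2033], [0.4853, -0.5019, 0.716, -1.5741], [0.0, 0.0, 0.0, 1.0]], 'shot': 1}
side {'pixels': 0, 'fovy': 43.0924, 'cx': 250.0636, 'cy': 198.9841, 'world_to_cam': [[-0.7908, -0.6121, 0.0022, 0.4675], [0.3348, -0.4295, 0.8387, -0.3114], [-0.5125, 0.6639, 0.5445, -0.976], [0.0, 0.0, 0.0, 1.0]], 'shot': 2}
{'fovy': 67.2088, 'cx': 258.4106, 'cy': 193.0186, 'hand_eye': [[-0.001, 0.9494, 0.314, 0.0809], [1.0, 0.0009, 0.0005, -0.0006], [0.0001, 0.314, -0.9494, -0.1736], [0.0, 0.0, 0.0, 1.0]], 'shot': 3}
```

View pics/scene0.png

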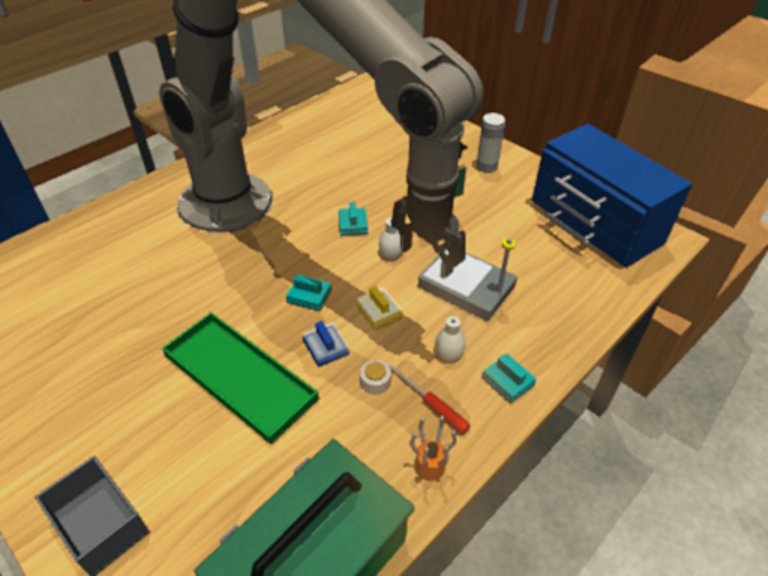

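View pics/side0.png

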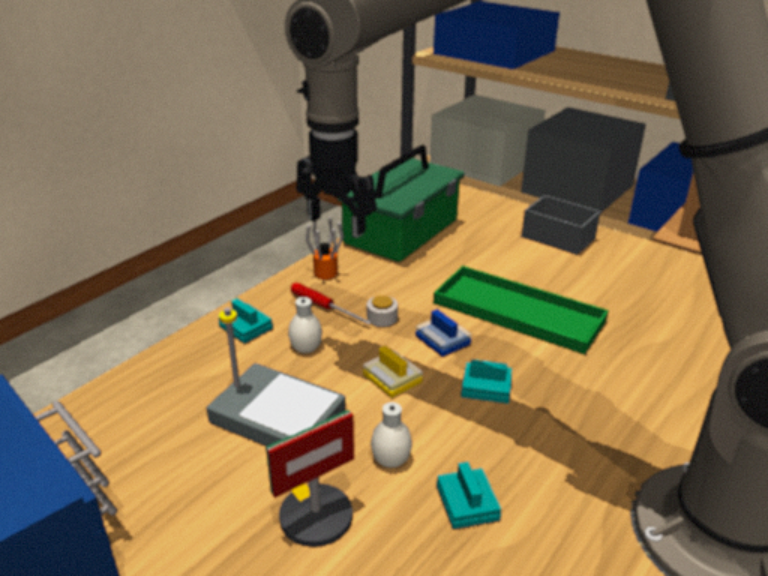

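The pictures show a yellow dish (scene 380,305; side 392,372), a blue dish (scene 325,343; side 443,332) and three turquoise look-alikes. I see no red or white dish. The sign (side 312,455) turns its red face towards the side camera, and its stripe is on the far side. Next I fit the models to the masks.

```bash
cat > h.py <<'E'
from bench import get_obs, viewer
import cv2, numpy as np
from scipy.optimize import minimize
from scipy.spatial.transform import Rotation as R
def box(x0,x1,y0,y1,z0,z1): return np.array([[x,y,z] for x in(x0,x1) for y in(y0,y1) for z in(z0,z1)],float)
def cyl(r,z0,z1):
    a=np.linspace(0,2*np.pi,24,endpoint=False); return np.array([[r*np.cos(t),r*np.sin(t),z] for t in a for z in(z0,z1)])
DISH=[box(-.04,.04,-.035,.035,0,.024),box(-.03,.03,-.008,.008,.024,.052)]
TRAY=[box(-.155,.155,-.0625,.0625,0,.028)]
LB=[box(-.065,.115,-.065,.065,0,.035),cyl(.003,.03,.183)+[.102,0,0],cyl(.013,.166,.174)+[.102,0,0]]
def grab(n):
    o=get_obs(); f=viewer.grab_frame(n)
    if n=="wrist":
        T=np.eye(4); T[:3,:3]=R.from_rotvec(o["orientation"]).as_matrix(); T[:3,3]=o["tcp_pos"]
        f["world_to_cam"]=np.linalg.inv(T@np.array(f["hand_eye"]))
    return f
def proj(f,P):
    W=np.array(f["world_to_cam"]); c=np.atleast_2d(P)@W[:3,:3].T+W[:3,3]
    k=192/np.tan(np.radians(f["fovy"])/2)
    return np.c_[f["cx"]+k*c[:,0]/-c[:,2], f["cy"]-k*c[:,1]/-c[:,2]]
def ray(f,u,v,z):
    W=np.array(f["world_to_cam"]); k=192/np.tan(np.radians(f["fovy"])/2)
    d=W[:3,:3].T@np.array([(u-f["cx"])/k,-(v-f["cy"])/k,-1]); p=-W[:3,:3].T@W[:3,3]
    return p+d*(z-p[2])/d[2]
def render(f,parts,x,y,yaw,z=0):
    m=np.zeros((384,512),np.uint8); c,s=np.cos(yaw),np.sin(yaw)
    for P in parts:
        Q=P@np.array([[c,s,0],[-s,c,0],[0,0,1]])+[x,y,z]
        h=cv2.convexHull(proj(f,Q).astype(np.float32))
        cv2.fillConvexPoly(m,np.round(h*16).astype(np.int32),1,cv2.LINE_8,4)
    return m>0
def fit(views,parts,x0,yaws,z=0):
    """views: list of (frame, mask)"""
    def cost(p):
        c=0
        for f,m in views:
            r=render(f,parts,p[0],p[1],p[2],z); c+=1-(r&m).sum()/max(1,(r|m).sum())
        return c/len(views)
    best=None
    for a in yaws:
        s=minimize(cost,[*x0,a],method="Nelder-Mead",options=dict(initial_simplex=[[*x0,a],[x0[0]+.015,x0[1],a],[x0[0],x0[1]+.015,a],[x0[0],x0[1],a+.3]],xatol=2e-4,fatol=1e-4))
        if best is None or s.fun<best.fun: best=s
    return best.x,best.fun
E
python3 - <<'E'
from h import *
fs=[grab("scene"),grab("side")]
for n in ["dish_red","dish_yellow","dish_blue","dish_white","tray","lightbox","sign_base","sign_top","globe_1","screwdriver","fuse"]:
  V=[]
  for i,f in enumerate(fs):
    for t in viewer.trace(f,n):
        m=t["pixels"]; v,u=np.nonzero(m)
        if len(u)==0: continue
        col=f["pixels"][m].mean(0).astype(int)
        print(n,["scene","side"][i],round(t["score"],2),np.round(t["rect"]),len(u),col,np.round(ray(f,u.mean(),v.mean(),.015),3))
        V.append((i,t))
  P={"tray":TRAY,"lightbox":LB,"dish_yellow":DISH,"dish_blue":DISH,"sign_base":[cyl(.05,0,.018)]}.get(n)
  if P:
    sel=[]
    for i in(0,1):
      c=[t for j,t in V if j==i and t["score"]>.3]
      if n.startswith("dish"): # pick by colour
        def key(t):
          c=fs[i]["pixels"][t["pixels"]].mean(0); return c[2]-c[1] if "blue" in n else c[0]-c[2]
        c=sorted(c,key=key,reverse=True)
      if c and not(n=="lightbox" and i==0): sel.append((fs[i],c[0]["pixels"]))
    if sel:
      f,m=sel[-1]; v,u=np.nonzero(m); x0=ray(f,u.mean(),v.mean(),.015)[:2]
      print("FIT",n,len(sel),*map(lambda q:np.round(q,4),fit(sel,P,x0,np.arange(0,2*np.pi if n=="lightbox" else np.pi,.5))))
E
```

```text
dish_red scene 0.49 [305. 113. 308. 131.] 99 [64 73 45] [0.389 0.479 0.015]
dish_red side 0.54 [196. 186. 246. 212.] 259 [157  38  24] [ 0.812 -0.082  0.015]
dish_yellow scene 0.91 [226. 136. 248. 157.] 388 [ 58 139 121] [0.303 0.167 0.015]
dish_yellow scene 0.73 [191. 181. 222. 206.] 472 [ 19 116 107] [ 0.411 -0.063  0.015]
dish_yellow scene 0.62 [320. 240. 353. 268.] 657 [ 57 133 117] [0.854 0.062 0.015]
dish_yellow scene 0.58 [237. 187. 268. 219.] 567 [155 137  79] [0.547 0.013 0.015]
dish_yellow side 0.97 [245. 230. 281. 265.] 837 [157 136  66] [0.543 0.015 0.015]
dish_yellow side 0.82 [147. 200. 183. 232.] 482 [ 15 118 109] [0.842 0.058 0.015]
dish_yellow side 0.79 [309. 240. 342. 268.] 854 [ 18 118 108] [ 0.404 -0.063  0.015]
dish_yellow side 0.59 [289. 311. 337. 353.] 1304 [ 14 133 124] [0.297 0.17  0.015]
FIT dish_yellow 2 [0.5455 0.0128 2.9367] 0.0881
dish_blue scene 0.8 [206. 214. 232. 246.] 612 [103 112 132] [ 0.543 -0.132  0.015]
dish_blue side 0.96 [275. 205. 315. 240.] 755 [ 88  95 117] [ 0.536 -0.132  0.015]
FIT dish_blue 2 [ 0.5391 -0.133   2.8394] 0.1072
dish_white s
[... 846 characters left out ...]
e 0.52 [301. 110. 310. 128.] 95 [59 71 44] [0.386 0.483 0.015]
sign_top side 0.68 [179. 273. 241. 329.] 2092 [98 43 35] [0.524 0.24  0.015]
globe_1 scene 0.6 [290. 212. 311. 242.] 411 [168 158 135] [0.712 0.056 0.015]
globe_1 side 0.7 [194. 200. 218. 237.] 637 [165 155 137] [0.747 0.009 0.015]
globe_1 side 0.59 [247. 268. 274. 309.] 809 [171 164 148] [0.45  0.142 0.015]
screwdriver scene 0.64 [265. 247. 312. 293.] 378 [160  64  41] [ 0.806 -0.082  0.015]
screwdriver side 0.57 [196. 188. 245. 212.] 302 [157  52  37] [ 0.792 -0.081  0.015]
fuse scene 0.78 [240. 239. 262. 263.] 393 [168 144 101] [ 0.67  -0.118  0.015]
fuse side 0.69 [245. 195. 265. 216.] 341 [150 129  97] [ 0.671 -0.125  0.015]
```

Run:
```python
from h import *
f=grab("side"); s=grab("scene")
sg=np.zeros((384,512),bool)
for n in("sign_base","sign_top"): sg|=viewer.trace(f,n)[0]["pixels"]
SIGN=[cyl(.05,0,.018),cyl(.007,0,.1),box(-.006,.006,-.06,.06,.08,.16)]
x0=ray(f,210,341,.01)[:2]
p,c=fit([(f,sg)],SIGN,x0,np.arange(0,np.pi,.4)); print("sign",p,c)
lb=viewer.trace(f,"lightbox")[0]["pixels"]
import h
# light box with sign pixels ignored
old=h.render
h.render=lambda *a: old(*a)&~cv2.dilate(sg.astype(np.uint8),np.ones((5,5))).astype(bool)
lbm=lb&~cv2.dilate(sg.astype(np.uint8),np.ones((5,5))).astype(bool)
q,c2=fit([(f,lbm)],LB[:1],(.61,.2),np.arange(-.4,.8,.2)); print("lb box",q,c2)
h.render=old
# yellow collar blob
for g,(u,v) in((f,(152,210)),(s,(339,162))):
    P=g["pixels"][v-10:v+11,u-10:u+11].astype(int); m=(P[...,0]-P[...,2]>90)&(P[...,1]>100)
    vv,uu=np.nonzero(m); print("collar",len(uu),ray(g,u-10+uu.mean(),v-10+vv.mean(),.17))
# yellow stripe on the base
P=f["pixels"].astype(int); m=(P[...,0]-P[...,2]>100)&(P[...,1]>110); m[:310]=0;m[345:]=0;m[:,:185]=0;m[:,225:]=0
vv,uu=np.nonzero(m);print("stripe",len(uu),ray(f,uu.mean(),vv.mean(),.018))
im=f["pixels"][:,:,::-1].copy()
for m,c in((render(f,SIGN,*p),(255,0,255)),(render(f,LB,*q),(255,255,0)),(render(f,TRAY,.4733,-.2987,.0989),(0,0,255)),(render(f,DISH,.5455,.0128,2.9367),(0,0,255)),(render(f,DISH,.5391,-.133,2.8394),(0,255,255))):
    cs,_=cv2.findContours(m.astype(np.uint8),0,1); cv2.drawContours(im,cs,-1,c,1)
cv2.imwrite("pics/ov1.png",cv2.resize(im[150:384,110:430],(800,585)))
```

```text
sign [0.4483747  0.31534681 2.85772272] 0.05348955680081513
lb box [0.60106694 0.19958464 0.12806246] 0.1216787439613527
collar 156 [0.71107699 0.22226791 0.17      ]
collar 403 [0.70635745 0.22119314 0.17      ]
stripe 219 [0.47894826 0.29402702 0.018     ]
```

View pics/ov1.png

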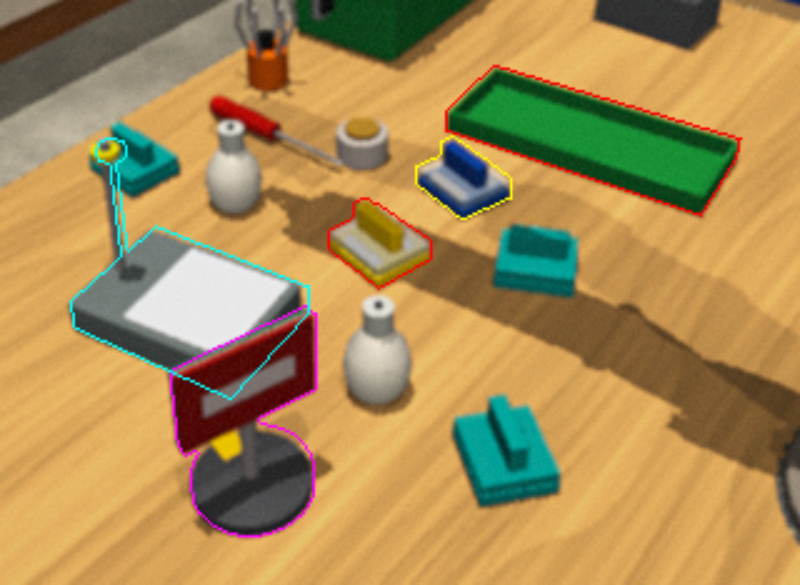

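The overlay fits the tray, both dishes and the sign well. The light box yaw is a little off: the collar says about 0.22 rad. I move towards the sign first.

Request:
play_rows(
  commands=[
    [[-1,0.25,-0.25,-0.1,0.05],[-1,0.5,-0.5,-0.1,0.1],[-1,0.75,-0.75,-0.1,0.15],[-1,0.9,-0.9,-0.1,0.18],[-1,0.9,-0.9,-0.1,0.18],[-1,0.9,-0.9,-0.1,0.18],[-1,0.9,-0.9,-0.1,0.18],[-1,0.9,-0.9,-0.1,0.18],[-1,0.9,-0.9,-0.1,0.18],[-1,0.9,-0.9,-0.1,0.18]],
  ],
)

```text
clock: 2.43
tcp_pos: [0.4963, 0.1784, 0.2198]
orientation: [2.514, 1.883, 0.0]
contact_force: [0.0, -0.6, -0.0]
grip_width: 0.0855
gripper_force: 0.0
```

```bash
cat >> h.py <<'E'
def st():
    o=get_obs(); M=R.from_rotvec(o["orientation"]).as_matrix(); yy=np.arctan2(M[1,1],M[0,1])
    print("t",round(float(o["clock"]),2),"tcp",np.round(o["tcp_pos"],4),"yaw_y",round(yy,3),"tilt",round(float(np.arccos(-M[2,2])),3),"q7",round(o["joints"][6],2),"F",np.round(o["contact_force"],1),"w",round(float(o["grip_width"]),4),"gf",round(float(o["gripper_force"]),1))
    return o,M,yy
def plan(x,y,z,yaw=None):
    o,M,yy=st(); s=M.T@(np.array([x,y,z])-o["tcp_pos"])/.2
    t=0
    if yaw is not None: t=-((yaw-yy+np.pi/2)%np.pi-np.pi/2)/(np.pi/2)
    print("row shift",np.round(s,3),"turn",round(t,3))
E
python3 - <<'E'
from h import *
st()
f=grab("wrist"); s=grab("scene")
cv2.imwrite("pics/w1.png",np.hstack([f["pixels"],s["pixels"][60:,:260] if 0 else f["pixels"][:, :0]])[:,:,::-1])
cv2.imwrite("pics/s1.png",s["pixels"][:,:,::-1])
E
```

```text
t 2.43 tcp [0.4963 0.1784 0.2198] yaw_y -0.285 tilt 0.001 q7 -0.75 F [ 0.  -0.6 -0. ] w 0.0855 gf 0.0
```

View pics/w1.png

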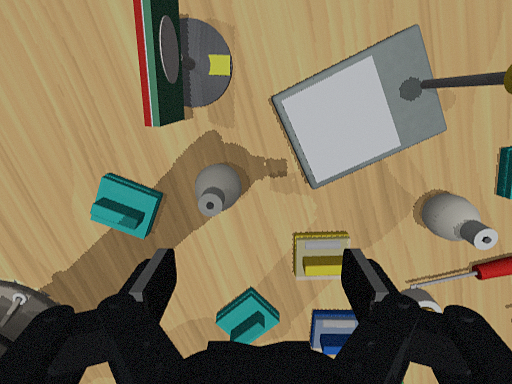

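The wrist view shows the sign at upper left: green face with white disc towards the stripe (219,65), so the sign is near 0. The light box is at (355,105), the yellow dish at (321,256) and the blue dish at (335,330). I refine these positions.

Run:
```python
from h import *
f=grab("wrist"); d=grab("side")
SIGN=[cyl(.05,0,.018),cyl(.007,0,.1),box(-.006,.006,-.06,.06,.08,.16)]
V=[]
for g in(f,d):
    m=np.zeros((384,512),bool)
    for n in("sign_base","sign_top"):
        for t in viewer.trace(g,n)[:1]: m|=t["pixels"]; print(n,t["score"],t["rect"])
    V.append((g,m))
for v in(V,V[:1],V[1:]): print("sign",*fit(v,SIGN,(.448,.315),[-.284,0]))
print("stripe",ray(f,219,65,.018))
# white square
g=cv2.cvtColor(f["pixels"],cv2.COLOR_RGB2GRAY); m=cv2.inRange(f["pixels"],(150,150,150),(255,255,255)); m[:, :270]=0;m[200:]=0
c=max(cv2.findContours(m,0,2)[0],key=cv2.contourArea); q=cv2.minAreaRect(c)
P=np.array([ray(f,u,v,.035) for u,v in cv2.boxPoints(q)]); print("square",P.mean(0),np.linalg.norm(np.diff(P,axis=0),axis=1),np.arctan2(*(P[1]-P[0])[[1,0]]),np.arctan2(*(P[2]-P[1])[[1,0]]))
plan(.448,.315,.22,-.284)
```

```text
sign_base 0.63 [129.6, 0.0, 236.1, 127.7]
sign_top 0.87 [132.3, 4.2, 184.1, 126.4]
sign_base 0.76 [175.0, 273.7, 237.9, 366.2]
sign_top 0.94 [174.0, 271.5, 240.0, 331.4]
sign [ 0.44978488  0.31577316 -0.30883851] 0.034718920498935324
sign [ 0.45020207  0.31611758 -0.30833343] 0.025290572535514366
sign [ 0.44899682  0.31586104 -0.32371498] 0.031430726678400855
stripe [0.48363174 0.30439348 0.018     ]
square [0.60973146 0.20064839 0.035     ] [0.1133191  0.11297108 0.12366196] 0.12078231988792205 -1.3034246464403305
t 2.83 tcp [0.4952 0.1796 0.2196] yaw_y -0.284 tilt 0.0 q7 -0.76 F [ 0.   0.3 -0.2] w 0.0854 gf 0.0
row shift [ 0.584 -0.416 -0.002] turn 0.0
```

Request:
play_rows(
  commands=[
    [[-1,0.2,-0.14,0,0.01],[-1,0.4,-0.28,0,0.016],[-1,0.59,-0.408,0,0.016],[-1,0.59,-0.408,0,0.016],[-1,0.59,-0.408,0.05,0.016],[-1,0.59,-0.408,0.15,0.016],[-1,0.59,-0.408,0.25,0.016],[-1,0.59,-0.408,0.35,0.016],[-1,0.59,-0.408,0.45,0.016],[-1,0.59,-0.408,0.45,0.016]],
  ],
)

```text
clock: 3.67
tcp_pos: [0.4477, 0.3133, 0.1258]
orientation: [2.536, 1.853, -0.011]
contact_force: [-1.0, -0.3, -0.2]
grip_width: 0.0854
gripper_force: 0.0
```

Request:
play_rows(
  commands=[
    [[1,0,0,0,0],[1,0,0,0,0],[1,0,0,0,0],[1,0,0,0,0],[1,0,0,0,0],[1,0,0,0,0],[1,0,0,0,0],[1,0,0,0,0]],
  ],
  grip_force=25,
)

```text
clock: 4.33
tcp_pos: [0.4496, 0.3162, 0.1299]
orientation: [-2.536, -1.854, -0.001]
contact_force: [0.1, 0.5, 0.7]
grip_width: -0.0002
gripper_force: 0.0
```

Run:
```python
from h import *
st()
```

```text
t 4.33 tcp [0.4496 0.3162 0.1299] yaw_y -0.308 tilt 0.0 q7 -1.08 F [0.1 0.5 0.7] w -0.0002 gf 0.0
```

The fingers closed on nothing, so I look.

Run:
```python
from h import *
f=grab("side"); w=grab("wrist")
im=np.hstack([cv2.resize(f["pixels"][150:384,120:340],(376,400)),cv2.resize(w["pixels"][:,:400],(417,400))])
cv2.imwrite("pics/b2.png",im[:,:,::-1])
```

```text
(no output)
```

View pics/b2.png

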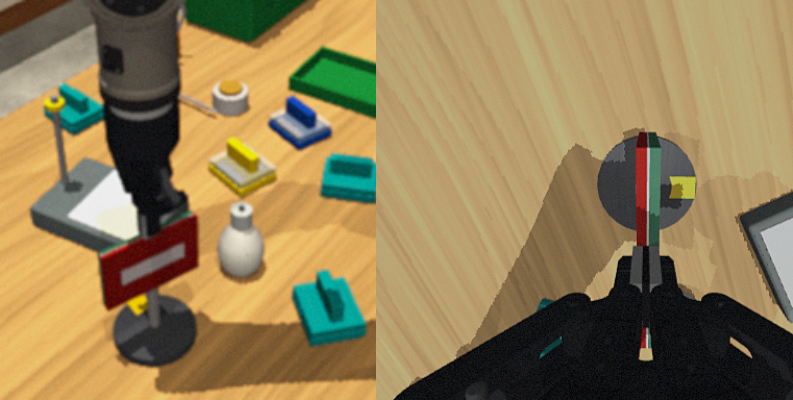

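Request:
play_rows(
  commands=[
    [[1,0,0,0,0],[1,0,0,0,0],[1,0,0,0,-0.02],[1,0,0,0,-0.04],[1,0,0,0,-0.08],[1,0,0,0,-0.1],[1,0,0,0,-0.1]],
  ],
  grip_force=30,
)

```text
clock: 5.02
tcp_pos: [0.4496, 0.3161, 0.1297]
orientation: [-2.381, -2.049, 0.0]
contact_force: [-0.6, 0.6, -0.0]
grip_width: -0.0002
gripper_force: 0.0
```

Run:
```python
from h import *
st()
f=grab("side"); w=grab("wrist")
im=np.hstack([cv2.resize(f["pixels"][240:350,150:260],(400,400)),cv2.resize(w["pixels"][100:384,150:434],(400,400))])
cv2.imwrite("pics/b3.png",im[:,:,::-1])
```

```text
t 5.02 tcp [0.4496 0.3161 0.1297] yaw_y -0.15 tilt 0.0 q7 -0.93 F [-0.6  0.6 -0. ] w -0.0002 gf 0.0
```

View pics/b3.png

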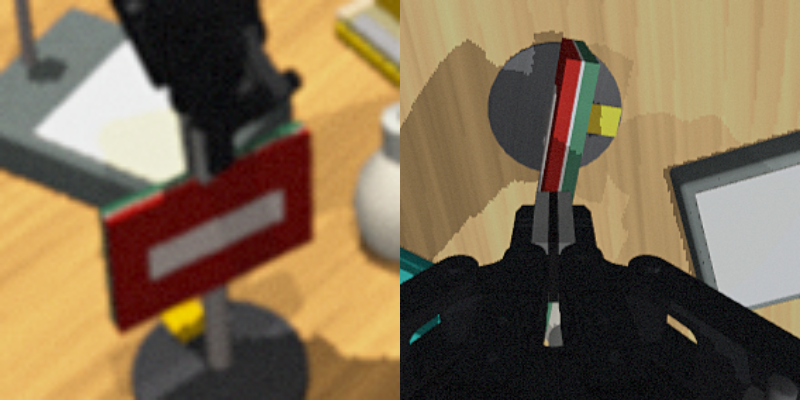

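Run:
```python
from h import *
f=grab("side"); w=grab("wrist"); o=get_obs()
for z in(.13,.15,.16,.17): 
    P=np.array([.4496,.3161,z]); print(z,proj(f,P),proj(w,P))
```

```text
0.13 [[207.37442395 297.54425775]] [[259.56261515 226.936312  ]]
0.15 [[206.8890957  289.80111784]] [[259.67886709 241.32619922]]
0.16 [[206.64207221 285.85999669]] [[259.74725002 249.79076861]]
0.17 [[206.39207245 281.87139076]] [[259.82418031 259.31334705]]
```

Run:
```python
from h import *
f=grab("side"); w=grab("wrist"); o,M,yy=st()
ims=[]
for g,(y0,x0,n) in((f,(250,160,90)),(w,(150,190,140))):
    im=cv2.resize(g["pixels"][y0:y0+n,x0:x0+n],(400,400),interpolation=cv2.INTER_CUBIC)[:,:,::-1].copy()
    for dz,c in((0,(255,0,255)),(-.03,(255,255,0))):
        for x,y in((.011,0),(-.011,0)):
            p=proj(g,o["tcp_pos"]+M@[x,y,dz])[0]; q=((p-[x0,y0])*400/n).astype(int); cv2.circle(im,tuple(map(int,q)),4,c,1)
    ims.append(im)
cv2.imwrite("pics/b4.png",np.hstack(ims))
```

```text
t 5.32 tcp [0.4496 0.3161 0.1297] yaw_y -0.151 tilt 0.0 q7 -0.93 F [-0.1  0.2 -0.1] w -0.0001 gf 0.0
```

View pics/b4.png

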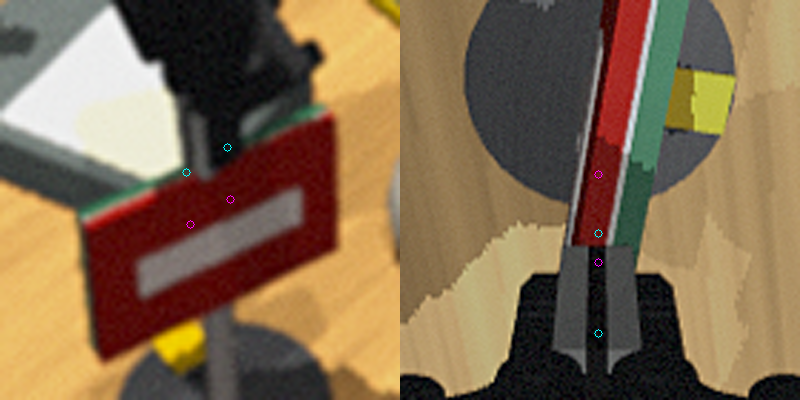

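The closed fingertips end about 30 mm above the reported TCP, just over the plate's top edge. I open, turn back, go 32 mm lower and close again.

Request:
play_rows(
  commands=[
    [[-1,0,0,0,0],[-1,0,0,0,0.05],[-1,0,0,0,0.1],[-1,0,0,0,0.1],[-1,0,0,0.05,0.1],[-1,0,0,0.1,0.1],[-1,0,0,0.16,0.1],[-1,0,0,0.16,0.1]],
  ],
)

```text
clock: 5.98
tcp_pos: [0.4478, 0.3147, 0.0947]
orientation: [2.534, 1.856, -0.008]
contact_force: [-1.3, -0.5, -0.1]
grip_width: 0.0855
gripper_force: 0.0
```

Request:
play_rows(
  commands=[
    [[1,0,0,0,0],[1,0,0,0,0],[1,0,0,0,0],[1,0,0,0,0],[1,0,0,0,0],[1,0,0,0,0],[1,0,0,0,0],[1,0,0,0,0],[1,0,0,0,0]],
  ],
  grip_force=30,
)

```text
clock: 6.73
tcp_pos: [0.4506, 0.316, 0.0982]
orientation: [2.536, 1.853, 0.002]
contact_force: [3.9, -0.6, 1.5]
grip_width: 0.0115
gripper_force: 34.7
```

Request:
play_rows(
  commands=[
    [[1,0,0,0,-0.03],[1,0,0,0,-0.08],[1,0,0,0,-0.15],[1,0,0,0,-0.22],[1,0,0,0,-0.29],[1,0,0,0,-0.36],[1,0,0,0,-0.43],[1,0,0,0,-0.5],[1,0,0,0,-0.57],[1,0,0,0,-0.64],[1,0,0,0,-0.7],[1,0,0,0,-0.7]],
  ],
)

```text
clock: 7.73
tcp_pos: [0.4505, 0.316, 0.0982]
orientation: [1.189, 2.907, 0.001]
contact_force: [3.5, -1.2, 3.7]
grip_width: 0.0117
gripper_force: 34.9
```

Request:
play_rows(
  commands=[
    [[1,0,0,0,-0.05],[1,0,0,0,-0.1],[1,0,0,0,-0.17],[1,0,0,0,-0.24],[1,0,0,0,-0.31],[1,0,0,0,-0.38],[1,0,0,0,-0.45],[1,0,0,0,-0.52],[1,0,0,0,-0.59],[1,0,0,0,-0.65],[1,0,0,0,-0.7],[1,0,0,0,-0.7]],
  ],
)

```text
clock: 8.73
tcp_pos: [0.4505, 0.3159, 0.0982]
orientation: [-0.5, 3.1, -0.0]
contact_force: [2.3, -1.5, 4.6]
grip_width: 0.0113
gripper_force: 35.1
```

Request:
play_rows(
  commands=[
    [[1,0,0,0,-0.05],[1,0,0,0,-0.1],[1,0,0,0,-0.17],[1,0,0,0,-0.24],[1,0,0,0,-0.31],[1,0,0,0,-0.38],[1,0,0,0,-0.45],[1,0,0,0,-0.5],[1,0,0,0,-0.54],[1,0,0,0,-0.58],[1,0,0,0,-0.58],[1,0,0,0,-0.58]],
  ],
)

```text
clock: 9.73
tcp_pos: [0.4506, 0.3159, 0.0982]
orientation: [-1.808, 2.568, -0.002]
contact_force: [2.8, -1.4, 5.7]
grip_width: 0.0116
gripper_force: 35.2
```

Run:
```python
from h import *
print(st()[0]["moment"])
```

```text
t 9.73 tcp [0.4506 0.3159 0.0982] yaw_y 2.798 tilt 0.001 q7 1.66 F [ 2.8 -1.4  5.7] w 0.0116 gf 35.2
[-0.50116404 -0.86986253 -0.01478672]
```

Request:
play_rows(
  commands=[
    [[1,0,0,0,-0.02],[1,0,0,0,-0.03],[1,0,0,0,-0.03],[-1,0,0,0,-0.02],[-1,0,0,0,-0.02],[-1,0,0,0,-0.02],[-1,0,0,0,-0.02],[-1,0,0,-0.15,-0.02],[-1,0,0,-0.35,-0.02],[-1,0,0,-0.5,-0.02],[-1,0,0,-0.65,-0.02],[-1,0,0,-0.65,-0.02]],
  ],
)

```text
clock: 10.73
tcp_pos: [0.4512, 0.3191, 0.2335]
orientation: [-1.849, 2.529, 0.0]
contact_force: [0.8, 1.3, 0.7]
grip_width: 0.0857
gripper_force: 0.0
```

Run:
```python
from h import *
st()
w=grab("wrist"); d=grab("side")
im=np.hstack([cv2.resize(d["pixels"][200:384,100:320],(380,318)),cv2.resize(w["pixels"],(424,318))[:,:400]])
cv2.imwrite("pics/b5.png",im[:,:,::-1])
V=[]
for g in(w,d):
    m=np.zeros((384,512),bool)
    for n in("sign_base","sign_top"):
        for t in viewer.trace(g,n)[:1]: m|=t["pixels"]
    V.append((g,m))
SIGN=[cyl(.05,0,.018),cyl(.007,0,.1),box(-.006,.006,-.06,.06,.08,.16)]
for v in(V,V[:1],V[1:]): print("sign",*fit(v,SIGN,(.45,.316),[-.3]))
```

```text
t 10.73 tcp [0.4512 0.3191 0.2335] yaw_y 2.834 tilt 0.009 q7 1.83 F [0.8 1.3 0.7] w 0.0857 gf 0.0
sign [ 0.44957997  0.31492912 -0.309388  ] 0.3341936692737257
sign [ 0.44993953  0.31627828 -0.30671479] 0.6276492319657787
sign [ 0.44900493  0.31470437 -0.30220116] 0.034968553459119533
```

View pics/b5.png

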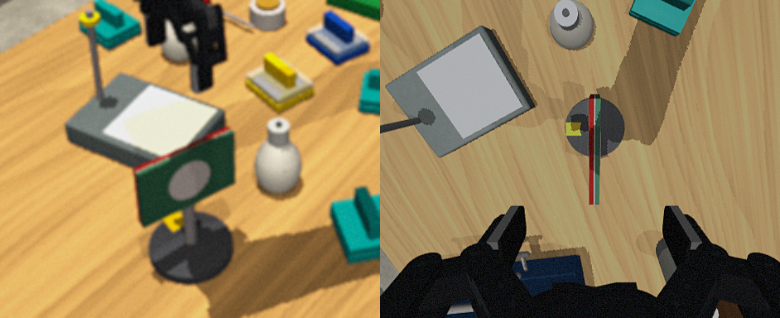

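The sign now shows red over the stripe (side view: green face towards the camera; wrist: red face on the stripe side). Next is the yellow dish.

Run:
```python
from h import *
plan(.5455,.0128,.20,1.366)
plan(.50,.16,.23,1.366)
```

```text
t 11.03 tcp [0.4488 0.3154 0.2261] yaw_y 2.834 tilt 0.003 q7 1.83 F [ 0.   0.2 -0.6] w 0.0855 gf 0.0
row shift [ 1.295 -0.919  0.132] turn 0.934
t 11.03 tcp [0.4488 0.3154 0.2261] yaw_y 2.834 tilt 0.003 q7 1.83 F [ 0.   0.2 -0.6] w 0.0855 gf 0.0
row shift [ 0.663 -0.479 -0.019] turn 0.934
```

Request:
play_rows(
  commands=[
    [[-1,0.08,-0.057,0,0.05],[-1,0.16,-0.115,0,0.12],[-1,0.25,-0.178,0,0.2],[-1,0.34,-0.242,0,0.28],[-1,0.43,-0.305,0,0.36],[-1,0.52,-0.37,0,0.44],[-1,0.61,-0.434,0,0.52],[-1,0.7,-0.498,0,0.6],[-1,0.8,-0.57,0,0.68],[-1,0.9,-0.64,0,0.76],[-1,0.9,-0.64,0,0.82],[-1,0.9,-0.64,0,0.84]],
  ],
)

```text
clock: 12.03
tcp_pos: [0.5168, 0.1034, 0.2263]
orientation: [-0.103, -3.137, 0.002]
contact_force: [-0.4, 0.9, -0.1]
grip_width: 0.0852
gripper_force: 0.0
```

```bash
cat >> h.py <<'E'
def dish(color,x0,cams=("wrist","side","scene"),z=0,yaws=(-.2,.3,.9,1.4)):
    V=[]
    for n in cams:
        g=grab(n); best=None
        for t in viewer.trace(g,"dish_"+color):
            c=np.median(g["pixels"][t["pixels"]].astype(float),axis=0); v,u=np.nonzero(t["pixels"]); d=np.hypot(*(ray(g,u.mean(),v.mean(),z+.02)[:2]-x0))
            if d<.07 and (best is None or d<best[0]): best=(d,t)
        if best: V.append((g,best[1]["pixels"])); print(n,"score",round(best[1]["score"],2),"fit",*[np.round(q,4) for q in fit(V[-1:],DISH,x0,yaws,z)])
    if V: p,c=fit(V,DISH,x0,yaws,z); print("all",np.round(p,4),round(c,3)); return p
E
python3 - <<'E'
from h import *
p=dish("yellow",(.5455,.0128))
p=dish("blue",(.539,-.133))
plan(.545,.013,.22,1.366)
E
```

```text
wrist score 0.83 fit [ 0.5453  0.0151 -0.2622] 0.0732
side score 0.91 fit [ 0.5451  0.0135 -0.2163] 0.1587
scene score 0.96 fit [ 0.5469  0.0153 -0.1829] 0.122
all [ 0.5452  0.0141 -0.2839] 0.121
wrist score 0.73 fit [ 0.539  -0.1307 -0.2745] 0.086
side score 0.91 fit [ 0.5377 -0.134  -0.4081] 0.1111
scene score 0.91 fit [ 0.5383 -0.129  -0.281 ] 0.0897
all [ 0.5385 -0.131  -0.3284] 0.098
t 12.63 tcp [0.517  0.1058 0.2277] yaw_y 1.515 tilt 0.0 q7 1.05 F [-1.1 -0.1 -0.6] w 0.0856 gf 0.0
row shift [-0.166 -0.456  0.038] turn 0.095
```

Request:
play_rows(
  commands=[
    [[-1,-0.05,-0.15,0,0.04],[-1,-0.11,-0.3,0.1,0.08],[-1,-0.166,-0.45,0.2,0.124],[-1,-0.166,-0.45,0.35,0.124],[-1,-0.166,-0.45,0.5,0.124],[-1,-0.166,-0.45,0.65,0.124],[-1,-0.166,-0.45,0.8,0.124],[-1,-0.166,-0.45,0.8,0.124],[-1,-0.166,-0.45,0.8,0.124],[-1,-0.166,-0.45,0.8,0.124]],
  ],
)

```text
clock: 13.47
tcp_pos: [0.5462, 0.0144, 0.0692]
orientation: [0.393, 3.115, 0.001]
contact_force: [-0.8, 0.3, 0.2]
grip_width: 0.0854
gripper_force: 0.0
```

Run:
```python
from h import *
plan(.5452,.0142,.003,1.32)
w=grab("wrist"); d=grab("side")
im=np.hstack([cv2.resize(d["pixels"][160:300,200:340],(380,380)),cv2.resize(w["pixels"][100:,100:400],(401,380))])
cv2.imwrite("pics/b6.png",im[:,:,::-1])
```

```text
t 13.47 tcp [0.5462 0.0144 0.0692] yaw_y 1.32 tilt 0.002 q7 0.93 F [-0.8  0.3  0.2] w 0.0854 gf 0.0
row shift [ 0.005 -0.003  0.331] turn -0.0
```

View pics/b6.png

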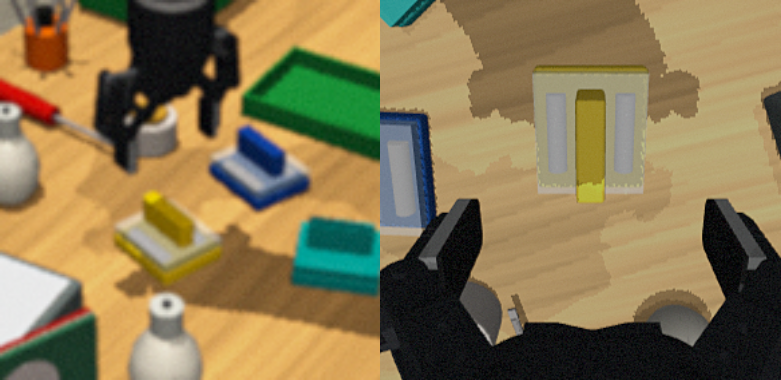

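Request:
play_rows(
  commands=[
    [[-1,0.005,0,0.1,0],[-1,0.005,0,0.2,0],[-1,0.005,0,0.28,0],[-1,0.005,0,0.33,0],[-1,0.005,0,0.33,0],[-1,0.005,0,0.33,0]],
  ],
)

```text
clock: 14.07
tcp_pos: [0.5448, 0.0144, 0.0026]
orientation: [0.394, 3.116, 0.0]
contact_force: [0.0, 0.9, -0.5]
grip_width: 0.0855
gripper_force: 0.0
```

Request:
play_rows(
  commands=[
    [[1,0,0,0,0],[1,0,0,0,0],[1,0,0,0,0],[1,0,0,0,0],[1,0,0,0,0],[1,0,0,0,0],[1,0,0,0,0],[1,0,0,0,0],[1,0,0,0,0]],
  ],
  grip_force=40,
)

```text
clock: 14.82
tcp_pos: [0.5443, 0.0142, 0.002]
orientation: [0.394, 3.116, -0.0]
contact_force: [-1.5, -0.3, 5.6]
grip_width: 0.0148
gripper_force: 40.1
```

Request:
play_rows(
  commands=[
    [[1,0,0,-0.1,0],[1,0,0,-0.25,0],[1,-0.01,0.08,-0.4,0],[1,-0.02,0.2,-0.55,0],[1,-0.03,0.32,-0.68,0],[1,-0.04,0.45,-0.78,0],[1,-0.05,0.57,-0.85,0],[1,-0.06,0.69,-0.85,0],[1,-0.07,0.81,-0.85,0],[1,-0.08,0.91,-0.85,0],[1,-0.086,0.97,-0.85,0],[1,-0.086,0.984,-0.85,0]],
  ],
)

```text
clock: 15.82
tcp_pos: [0.6092, 0.2033, 0.1709]
orientation: [-0.389, -3.116, -0.002]
contact_force: [-0.9, 0.8, -2.7]
grip_width: 0.015
gripper_force: 39.7
```

Request:
play_rows(
  commands=[
    [[1,0,0,0,0],[1,0,0,0,0],[1,0,0,0,0],[1,0,0,0,0],[1,0,0,0,0],[1,0,0,0,0]],
  ],
)

```text
clock: 16.32
tcp_pos: [0.6098, 0.1998, 0.1718]
orientation: [0.395, 3.116, -0.0]
contact_force: [-0.2, 0.4, -3.2]
grip_width: 0.0151
gripper_force: 39.7
```

Run:
```python
from h import *
st()
dish("yellow",(.6097,.2006),("side","scene"),z=.17,yaws=(-.25,))
d=grab("side"); s=grab("scene")
im=np.hstack([cv2.resize(d["pixels"][100:300,100:300],(400,400)),cv2.resize(s["pixels"][80:240,220:380],(400,400))])
cv2.imwrite("pics/b7.png",im[:,:,::-1])
```

```text
t 16.32 tcp [0.6098 0.1998 0.1718] yaw_y 1.319 tilt 0.0 q7 0.69 F [-0.2  0.4 -3.2] w 0.0151 gf 39.7
side score 0.75 fit [ 0.6099  0.1985 -0.3499] 0.2308
scene score 0.97 fit [ 0.6122  0.2013 -0.3119] 0.2281
all [ 0.6115  0.2016 -0.1828] 0.247
```

View pics/b7.png

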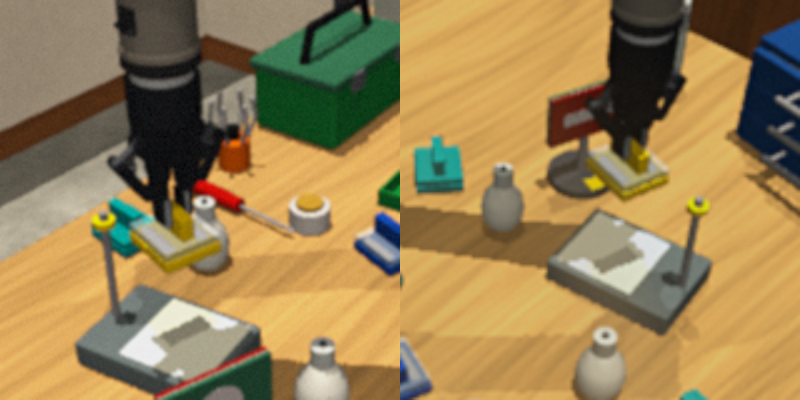

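The yellow dish is held level above the lit square at collar height. I hold it there.

Request:
play_rows(
  commands=[
    [[1,0,0,0,0],[1,0,0,0,0],[1,0,0,0,0],[1,0,0,0,0],[1,0,0,0,0],[1,0,0,0,0],[1,0,0,0,0],[1,0,0,0,0],[1,0,0,0,0],[1,0,0,0,0],[1,0,0,0,0],[1,0,0,0,0]],
  ],
)

```text
clock: 17.62
tcp_pos: [0.6097, 0.2006, 0.1717]
orientation: [0.394, 3.117, 0.0]
contact_force: [-0.7, 0.8, -2.0]
grip_width: 0.0152
gripper_force: 39.7
```

Request:
play_rows(
  commands=[
    [[1,0,0,0,0],[1,0,0,0,0],[1,0,0,0,0],[1,0,0,0,0],[1,0,0,0,0],[1,0,0,0,0],[1,0,0,0,0],[1,0,0,0,0],[1,0,0,0,0],[1,0,0,0,0],[1,0,0,0,0],[1,0,0,0,0]],
  ],
)

```text
clock: 18.62
tcp_pos: [0.6097, 0.2006, 0.1717]
orientation: [0.394, 3.117, 0.0]
contact_force: [-0.5, 0.6, -2.5]
grip_width: 0.0152
gripper_force: 39.7
```

Run:
```python
from h import *
g=[grab("side"),grab("scene")]; V=[(f,viewer.trace(f,"tray")[0]["pixels"]) for f in g]
for v in(V,V[:1],V[1:]): print(*fit(v,TRAY,(.473,-.299),[.1]))
c,s=np.cos(.099),np.sin(.099)
for a in(.08,-.08): print(a,.4733+a*c,-.2987+a*s)
plan(.4733+.08*c,-.2987+.08*s,.17,1.67)
```

```text
[ 0.47426397 -0.29863608  0.08537406] 0.03247335962246445
[ 0.47095051 -0.29943506  0.08946196] 0.02298850574712641
[ 0.47893237 -0.29796386  0.08537016] 0.0321500334896182
0.08 0.5529082800940794 -0.2907929309815456
-0.08 0.3936917199059206 -0.3066070690184544
t 18.82 tcp [0.6097 0.2006 0.1717] yaw_y 1.319 tilt 0.0 q7 0.69 F [ 0.5 -0.4 -2.6] w 0.0149 gf 39.7
row shift [-0.336 -2.45   0.008] turn -0.223
```

Request:
play_rows(
  commands=[
    [[1,-0.01,-0.04,0,0],[1,-0.02,-0.12,0,0],[1,-0.03,-0.22,0,0],[1,-0.045,-0.32,0,0],[1,-0.06,-0.42,0,0],[1,-0.075,-0.52,0,0],[1,-0.09,-0.62,0,0],[1,-0.1,-0.72,0,0],[1,-0.11,-0.82,0,0],[1,-0.12,-0.9,0,0],[1,-0.13,-0.96,0,0],[1,-0.14,-1,0,0]],
  ],
)

```text
clock: 19.82
tcp_pos: [0.5868, -0.0024, 0.1717]
orientation: [-0.397, -3.116, 0.001]
contact_force: [0.5, -0.1, -2.8]
grip_width: 0.0153
gripper_force: 39.7
```

Request:
play_rows(
  commands=[
    [[1,-0.01,-0.06,0,-0.02],[1,-0.02,-0.14,0,-0.04],[1,-0.03,-0.24,0,-0.06],[1,-0.045,-0.34,0,-0.09],[1,-0.06,-0.44,0,-0.12],[1,-0.075,-0.54,0,-0.15],[1,-0.09,-0.64,0,-0.18],[1,-0.1,-0.74,0,-0.2],[1,-0.11,-0.84,0,-0.216],[1,-0.12,-0.92,0,-0.216],[1,-0.13,-0.97,0,-0.216],[1,-0.14,-1,0,-0.216]],
  ],
)

```text
clock: 20.82
tcp_pos: [0.5643, -0.2021, 0.1716]
orientation: [0.136, -3.139, 0.0]
contact_force: [-0.8, -0.2, -3.1]
grip_width: 0.0152
gripper_force: 39.7
```

Run:
```python
from h import *
plan(.554,-.2917,.03,1.658)
dish("blue",(.539,-.131),("side","scene"))
```

```text
t 20.82 tcp [ 0.5643 -0.2021  0.1716] yaw_y 1.657 tilt 0.0 q7 1.71 F [-0.8 -0.2 -3.1] w 0.0152 gf 39.7
row shift [ 0.09  -0.442  0.708] turn -0.001
side score 0.57 fit [ 0.5396 -0.1336 -0.346 ] 0.1497
scene score 0.9 fit [ 0.543  -0.1317 -0.3319] 0.1922
all [ 0.5399 -0.1328 -0.374 ] 0.177
```

Request:
play_rows(
  commands=[
    [[1,0.03,-0.12,0,0],[1,0.06,-0.26,0.05,0],[1,0.08,-0.38,0.12,0],[1,0.09,-0.442,0.22,0],[1,0.09,-0.442,0.32,0],[1,0.09,-0.442,0.42,0],[1,0.09,-0.442,0.52,0],[1,0.09,-0.442,0.6,0],[1,0.09,-0.442,0.66,0],[1,0.09,-0.442,0.7,0],[1,0.09,-0.442,0.7,0],[1,0.09,-0.442,0.7,0]],
  ],
)

```text
clock: 22.02
tcp_pos: [0.5548, -0.2899, 0.032]
orientation: [-0.139, 3.138, 0.0]
contact_force: [0.6, 0.1, -2.2]
grip_width: 0.0149
gripper_force: 39.7
```

Request:
play_rows(
  commands=[
    [[1,0,0,0.03,0],[1,0,0,0.06,0],[1,0,0,0.085,0],[1,0,0,0.1,0],[1,0,0,0.11,0],[1,0,0,0.118,0],[1,0,0,0.118,0]],
  ],
)

```text
clock: 22.6
tcp_pos: [0.5541, -0.2903, 0.0078]
orientation: [0.138, -3.138, -0.0]
contact_force: [-0.6, 0.0, -2.4]
grip_width: 0.0151
gripper_force: 39.7
```

Run:
```python
from h import *
st()
dish("yellow",(.554,-.2917),("side","scene"),z=.005,yaws=(.09,))
```

```text
t 22.6 tcp [ 0.5541 -0.2903  0.0078] yaw_y 1.659 tilt 0.0 q7 1.76 F [-0.6  0.  -2.4] w 0.0151 gf 39.7
side score 0.61 fit [ 0.5553 -0.2994  0.1089] 0.2678
scene score 0.93 fit [ 0.5566 -0.289   0.0576] 0.2303
all [ 0.5552 -0.289   0.0878] 0.247
```

Request:
play_rows(
  commands=[
    [[1,0,0,0.005,0],[1,0,0,0.01,0],[1,0,0,0.012,0],[1,0,0,0.012,0]],
  ],
)

```text
clock: 23.13
tcp_pos: [0.5546, -0.2906, 0.0071]
orientation: [-0.138, 3.138, -0.001]
contact_force: [-3.2, 2.2, 8.4]
grip_width: 0.0151
gripper_force: 41.1
```

Contact with the tray floor. I release and rise.

Request:
play_rows(
  commands=[
    [[0.4,0,0,0,0],[0.2,0,0,0,0],[0,0,0,0,0],[0,0,0,0,0],[0,0,0,-0.1,0],[0,0,0,-0.25,0],[-0.5,0,0,-0.45,0],[-1,0,0.1,-0.65,0],[-1,0,0.25,-0.8,0],[-1,0,0.3,-0.8,0],[-1,0,0.3,-0.8,0],[-1,0,0.3,-0.8,0]],
  ],
)

```text
clock: 24.13
tcp_pos: [0.549, -0.2301, 0.1657]
orientation: [-0.141, 3.138, -0.001]
contact_force: [-0.2, -0.1, 0.4]
grip_width: 0.0853
gripper_force: 0.0
```

Run:
```python
from h import *
dish("yellow",(.554,-.2917),z=.005,yaws=(.09,))
p=dish("blue",(.539,-.131),yaws=(-.3,))
plan(p[0],p[1],.07,p[2]+np.pi/2)
w=grab("wrist"); s=grab("scene")
im=np.hstack([cv2.resize(w["pixels"],(400,300)),cv2.resize(s["pixels"][110:320,90:370],(400,300))])
cv2.imwrite("pics/b8.png",im[:,:,::-1])
```

```text
wrist score 0.67 fit [ 0.5562 -0.2894  0.0658] 0.0625
side score 0.6 fit [ 0.5566 -0.2943  0.1738] 0.1644
scene score 0.88 fit [ 0.5576 -0.2872  0.084 ] 0.1236
all [ 0.5555 -0.2891  0.0866] 0.118
wrist score 0.77 fit [ 0.5391 -0.1311 -0.2998] 0.0666
side score 0.81 fit [ 0.5385 -0.1337 -0.3208] 0.0905
scene score 0.68 fit [ 0.5364 -0.1294 -0.3701] 0.1406
all [ 0.5378 -0.1315 -0.3275] 0.106
t 24.73 tcp [ 0.549  -0.2307  0.1655] yaw_y 1.659 tilt 0.0 q7 1.76 F [ 0.3 -0.1  0.2] w 0.0857 gf 0.0
row shift [0.012 0.499 0.478] turn 0.264
```

View pics/b8.png

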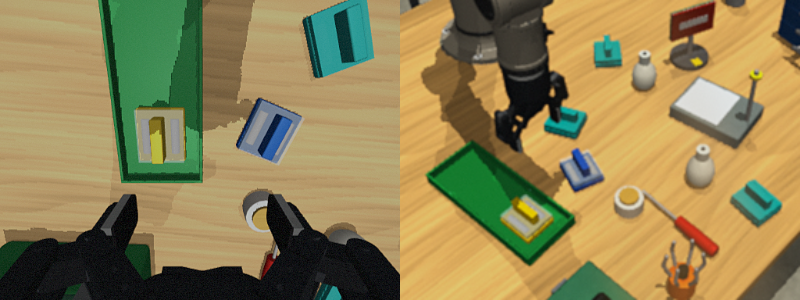

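The yellow dish lies flat in the tray at (0.555, -0.289), and blue is unmoved. I grasp blue next.

Request:
play_rows(
  commands=[
    [[-1,0.007,0.15,0,0.05],[-1,0.007,0.3,0,0.12],[-1,0.007,0.45,0.05,0.19],[-1,0.007,0.5,0.15,0.253],[-1,0.007,0.5,0.3,0.253],[-1,0.007,0.5,0.45,0.253],[-1,0.007,0.5,0.58,0.253],[-1,0.007,0.5,0.7,0.253],[-1,0.007,0.5,0.78,0.253],[-1,0.007,0.5,0.812,0.253],[-1,0.007,0.5,0.812,0.253],[-1,0.007,0.5,0.812,0.253]],
  ],
)

```text
clock: 25.83
tcp_pos: [0.5394, -0.1311, 0.0038]
orientation: [0.484, 3.104, 0.0]
contact_force: [0.6, 0.1, 0.5]
grip_width: 0.0851
gripper_force: 0.0
```

Request:
play_rows(
  commands=[
    [[1,0,0,0,0],[1,0,0,0,0],[1,0,0,0,0],[1,0,0,0,0],[1,0,0,0,0],[1,0,0,0,0],[1,0,0,0,0],[1,0,0,0,0],[1,0,0,0,0]],
  ],
  grip_force=40,
)

```text
clock: 26.58
tcp_pos: [0.5392, -0.1312, 0.0038]
orientation: [0.484, 3.103, -0.0]
contact_force: [-1.4, -0.2, 6.1]
grip_width: 0.0149
gripper_force: 40.4
```

Run:
```python
from h import *
plan(.6097,.2006,.172)
```

```text
t 26.58 tcp [ 0.5392 -0.1312  0.0038] yaw_y 1.261 tilt 0.001 q7 1.11 F [-1.4 -0.2  6.1] w 0.0149 gf 40.4
row shift [ 0.169  1.688 -0.841] turn 0
```

Request:
play_rows(
  commands=[
    [[1,0,0,-0.1,0],[1,0,0,-0.25,0],[1,0,0.03,-0.4,0],[1,0.01,0.08,-0.55,0],[1,0.02,0.15,-0.68,0],[1,0.03,0.25,-0.78,0],[1,0.04,0.35,-0.85,0],[1,0.05,0.45,-0.85,0],[1,0.055,0.55,-0.85,0],[1,0.065,0.65,-0.85,0],[1,0.075,0.75,-0.85,0],[1,0.085,0.84,-0.85,0]],
  ],
)

```text
clock: 27.58
tcp_pos: [0.5733, 0.0354, 0.1727]
orientation: [-0.483, -3.103, 0.0]
contact_force: [0.5, -0.2, -2.1]
grip_width: 0.0152
gripper_force: 39.4
```

Request:
play_rows(
  commands=[
    [[1,0.01,0.1,0,0],[1,0.02,0.2,0,0],[1,0.03,0.3,0,0],[1,0.04,0.4,0,0],[1,0.05,0.5,0,0],[1,0.06,0.6,0,0],[1,0.07,0.7,0,0],[1,0.08,0.78,0,0],[1,0.084,0.83,0,0],[1,0.084,0.848,0,0],[1,0.084,0.848,0,0],[1,0.084,0.848,0,0]],
  ],
)

```text
clock: 28.58
tcp_pos: [0.6094, 0.1994, 0.1729]
orientation: [-0.485, -3.103, 0.002]
contact_force: [-0.2, 0.2, -2.2]
grip_width: 0.015
gripper_force: 39.4
```

Request:
play_rows(
  commands=[
    [[1,0,0,0,0],[1,0,0,0,0],[1,0,0,0,0],[1,0,0,0,0],[1,0,0,0,0],[1,0,0,0,0],[1,0,0,0,0],[1,0,0,0,0],[1,0,0,0,0],[1,0,0,0,0],[1,0,0,0,0],[1,0,0,0,0]],
  ],
)

```text
clock: 29.58
tcp_pos: [0.6095, 0.2008, 0.1733]
orientation: [-0.484, -3.104, -0.0]
contact_force: [0.4, -0.3, -2.1]
grip_width: 0.0153
gripper_force: 39.4
```

Request:
play_rows(
  commands=[
    [[1,0,0,0,0],[1,0,0,0,0],[1,0,0,0,0],[1,0,0,0,0],[1,0,0,0,0],[1,0,0,0,0],[1,0,0,0,0],[1,0,0,0,0],[1,0,0,0,0],[1,0,0,0,0],[1,0,0,0,0],[1,0,0,0,0]],
  ],
)

```text
clock: 30.58
tcp_pos: [0.6095, 0.2007, 0.1733]
orientation: [0.484, 3.104, 0.0]
contact_force: [-0.1, -0.1, -1.4]
grip_width: 0.0149
gripper_force: 39.4
```

Run:
```python
from h import *
dish("blue",(.6097,.2006),("side","scene"),z=.17,yaws=(-.3,))
dish("yellow",(.554,-.29),("side","scene"),z=.005,yaws=(.09,))
plan(.3946,-.3056,.174,1.658)
```

```text
side score 0.92 fit [ 0.6108  0.2004 -0.3393] 0.2248
scene score 0.95 fit [ 0.613   0.2004 -0.1779] 0.2485
all [ 0.6092  0.2012 -0.3474] 0.241
side score 0.97 fit [ 0.555  -0.2938  0.1001] 0.1384
scene score 0.87 fit [ 0.5566 -0.2879  0.0611] 0.1377
all [ 0.5554 -0.2896  0.1312] 0.15
t 30.98 tcp [0.6095 0.2007 0.1733] yaw_y 1.261 tilt 0.0 q7 0.63 F [-0.1 -0.4 -2.4] w 0.0151 gf 39.4
row shift [ 0.252 -2.739 -0.004] turn -0.253
```

Request:
play_rows(
  commands=[
    [[1,0,-0.05,0,0],[1,0.01,-0.13,0,0],[1,0.02,-0.22,0,0],[1,0.03,-0.31,0,0],[1,0.03,-0.4,0,0],[1,0.04,-0.49,0,0],[1,0.05,-0.58,0,0],[1,0.05,-0.67,0,0],[1,0.06,-0.76,0,0],[1,0.07,-0.85,0,0],[1,0.08,-0.93,0,0],[1,0.08,-1,0,0]],
  ],
)

```text
clock: 31.98
tcp_pos: [0.5322, 0.0132, 0.1734]
orientation: [-0.486, -3.104, 0.001]
contact_force: [-0.2, 0.0, -1.6]
grip_width: 0.0154
gripper_force: 39.4
```

Request:
play_rows(
  commands=[
    [[1,0,-0.08,0,-0.02],[1,0.01,-0.16,0,-0.05],[1,0.02,-0.24,0,-0.08],[1,0.03,-0.33,0,-0.11],[1,0.03,-0.42,0,-0.14],[1,0.04,-0.51,0,-0.17],[1,0.05,-0.6,0,-0.2],[1,0.05,-0.69,0,-0.23],[1,0.06,-0.77,0,-0.253],[1,0.07,-0.85,0,-0.253],[1,0.08,-0.92,0,-0.253],[1,0.08,-0.95,0,-0.253]],
  ],
)

```text
clock: 32.98
tcp_pos: [0.4585, -0.1635, 0.1733]
orientation: [0.133, -3.138, 0.002]
contact_force: [-0.9, 0.0, -1.4]
grip_width: 0.0146
gripper_force: 39.4
```

Run:
```python
from h import *
plan(.40,-.305,.034,1.658)
w=grab("wrist"); t=viewer.trace(w,"tray"); print([(round(q["score"],2),q["rect"]) for q in t])
```

```text
t 32.98 tcp [ 0.4585 -0.1635  0.1733] yaw_y 1.656 tilt 0.001 q7 1.74 F [-0.9  0.  -1.4] w 0.0146 gf 39.4
row shift [ 0.351 -0.679  0.697] turn -0.002
[(0.84, [53.3, 20.5, 212.1, 293.6])]
```

Request:
play_rows(
  commands=[
    [[1,0.05,-0.1,0,0],[1,0.11,-0.22,0,0],[1,0.18,-0.34,0,0],[1,0.24,-0.46,0,0],[1,0.3,-0.57,0,0],[1,0.34,-0.65,0.05,0],[1,0.351,-0.679,0.13,0],[1,0.351,-0.679,0.23,0],[1,0.351,-0.679,0.33,0],[1,0.351,-0.679,0.43,0],[1,0.351,-0.679,0.53,0],[1,0.351,-0.679,0.6,0]],
  ],
)

```text
clock: 34.08
tcp_pos: [0.4026, -0.301, 0.0518]
orientation: [0.14, -3.138, -0.002]
contact_force: [-0.4, 0.3, -2.5]
grip_width: 0.0153
gripper_force: 39.4
```

Request:
play_rows(
  commands=[
    [[1,0,0,0.05,0],[1,0,0,0.1,0],[1,0,0,0.14,0],[1,0,0,0.17,0],[1,0,0,0.19,0],[1,0,0,0.21,0],[1,0,0,0.22,0],[1,0,0,0.225,0],[1,0,0,0.225,0]],
  ],
)

```text
clock: 34.83
tcp_pos: [0.4024, -0.3026, 0.0088]
orientation: [-0.138, 3.138, -0.001]
contact_force: [-0.3, 1.2, 0.4]
grip_width: 0.0147
gripper_force: 39.7
```

Request:
play_rows(
  commands=[
    [[1,0,0,0.005,0],[1,0,0,0.005,0],[0.4,0,0,0.005,0],[0.2,0,0,0.005,0],[0,0,0,0.005,0],[0,0,0,0,0],[0,0,0,-0.1,0],[0,0,0,-0.25,0],[-0.5,0,0,-0.45,0],[-1,0,0.1,-0.65,0],[-1,0,0.2,-0.85,0],[-1,0,0.2,-1,0]],
  ],
)

```text
clock: 35.83
tcp_pos: [0.3986, -0.2594, 0.2102]
orientation: [0.143, -3.138, -0.001]
contact_force: [0.4, -1.0, -0.9]
grip_width: 0.0854
gripper_force: 0.0
```

Run:
```python
from h import *
dish("blue",(.40,-.305),z=.005,yaws=(.09,))
dish("yellow",(.555,-.29),z=.005,yaws=(.09,))
w=grab("wrist"); d=grab("side")
im=np.hstack([cv2.resize(w["pixels"],(400,300)),cv2.resize(d["pixels"][160:310,250:450],(400,300))])
cv2.imwrite("pics/b9.png",im[:,:,::-1])
plan(.4505,.316,.22,2.834)
```

```text
wrist score 0.81 fit [ 0.4018 -0.3018  0.0868] 0.0849
side score 0.64 fit [ 0.404  -0.3131  0.1794] 0.1783
scene score 0.71 fit [ 0.4054 -0.3006 -0.006 ] 0.1194
all [ 0.402  -0.3019  0.0805] 0.145
wrist score 0.64 fit [ 0.5563 -0.2902  0.0485] 0.0607
side score 0.86 fit [ 0.5564 -0.295   0.1336] 0.1805
scene score 0.8 fit [ 0.5596 -0.2883  0.1448] 0.101
all [ 0.556  -0.2896  0.0912] 0.121
t 36.53 tcp [ 0.3985 -0.2625  0.2078] yaw_y 1.659 tilt 0.001 q7 2.03 F [-0.4  0.2 -0.7] w 0.0852 gf 0.0
row shift [-0.513  2.859 -0.059] turn -0.748
```

View pics/b9.png

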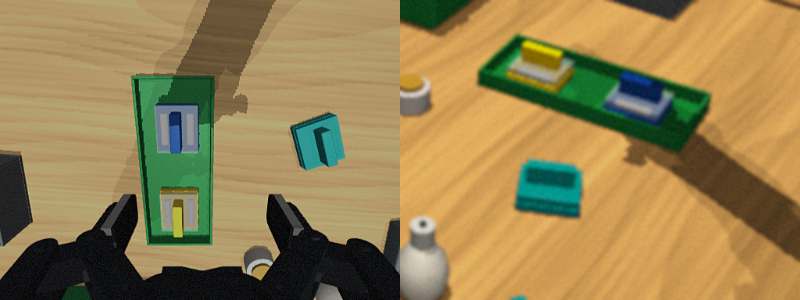

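Both dishes lie flat in the tray. I go back to the sign by an outer path.

Request:
play_rows(
  commands=[
    [[-1,-0.08,0.1,0,0],[-1,-0.16,0.2,-0.05,0],[-1,-0.24,0.32,-0.06,0],[-1,-0.32,0.44,-0.06,0],[-1,-0.4,0.56,-0.06,0],[-1,-0.48,0.68,-0.06,0],[-1,-0.56,0.8,-0.06,0],[-1,-0.64,0.9,-0.06,0],[-1,-0.72,0.97,-0.06,0],[-1,-0.75,1,-0.06,0]],
  ],
)

```text
clock: 37.37
tcp_pos: [0.5322, -0.047, 0.2204]
orientation: [-0.144, 3.137, 0.002]
contact_force: [-0.1, 0.5, 0.0]
grip_width: 0.0851
gripper_force: 0.0
```

Request:
play_rows(
  commands=[
    [[-1,-0.01,0.1,0,0],[-1,-0.02,0.22,0,0],[-1,-0.03,0.34,0,0],[-1,-0.04,0.46,0,0],[-1,-0.05,0.58,0,0],[-1,-0.06,0.7,0,0],[-1,-0.07,0.82,0,0],[-1,-0.08,0.92,0,0],[-1,-0.09,1,0,0]],
  ],
)

```text
clock: 38.12
tcp_pos: [0.5306, 0.1516, 0.2202]
orientation: [0.139, -3.138, 0.0]
contact_force: [0.4, -0.3, 0.7]
grip_width: 0.0857
gripper_force: 0.0
```

Request:
play_rows(
  commands=[
    [[-1,0.03,0.08,0,-0.05],[-1,0.06,0.16,0,-0.11],[-1,0.09,0.26,0,-0.18],[-1,0.12,0.36,0,-0.25],[-1,0.16,0.46,0,-0.32],[-1,0.2,0.56,0,-0.39],[-1,0.24,0.66,0,-0.46],[-1,0.28,0.76,0,-0.53],[-1,0.3,0.82,0,-0.6],[-1,0.323,0.862,0,-0.67],[-1,0.323,0.862,0,-0.73],[-1,0.323,0.862,0,-0.748]],
  ],
)

```text
clock: 39.12
tcp_pos: [0.4512, 0.3164, 0.22]
orientation: [1.861, -2.53, 0.0]
contact_force: [0.2, -0.3, -0.6]
grip_width: 0.0857
gripper_force: 0.0
```

Run:
```python
from h import *
d=grab("side"); m=np.zeros((384,512),bool)
for n in("sign_base","sign_top"): m|=viewer.trace(d,n)[0]["pixels"]
SIGN=[cyl(.05,0,.018),cyl(.007,0,.1),box(-.006,.006,-.06,.06,.08,.16)]
print("sign",*fit([(d,m)],SIGN,(.45,.316),[-.3]))
plan(.4503,.316,.098,2.834)
```

```text
sign [ 0.44819014  0.3157284  -0.29589784] 0.04325828484695171
t 39.27 tcp [0.4518 0.3157 0.22  ] yaw_y 2.832 tilt 0.001 q7 1.79 F [0.1 0.2 0.2] w 0.0854 gf 0.0
row shift [0.001 0.007 0.61 ] turn -0.002
```

Request:
play_rows(
  commands=[
    [[-1,0,0.007,0.05,0],[-1,0,0.007,0.15,0],[-1,0,0.007,0.27,0],[-1,0,0.007,0.39,0],[-1,0,0.007,0.5,0],[-1,0,0.007,0.58,0],[-1,0,0.007,0.61,0],[-1,0,0.007,0.61,0],[-1,0,0.007,0.61,0]],
  ],
)

```text
clock: 40.02
tcp_pos: [0.4501, 0.3172, 0.0985]
orientation: [-1.854, 2.536, 0.0]
contact_force: [-0.2, 0.0, 0.4]
grip_width: 0.0853
gripper_force: 0.0
```

Request:
play_rows(
  commands=[
    [[1,0,0,0,0],[1,0,0,0,0],[1,0,0,0,0],[1,0,0,0,0],[1,0,0,0,0],[1,0,0,0,0],[1,0,0,0,0],[1,0,0,0,0],[1,0,0,0,0]],
  ],
  grip_force=30,
)

```text
clock: 40.77
tcp_pos: [0.4508, 0.317, 0.0986]
orientation: [-1.853, 2.536, -0.001]
contact_force: [3.0, -1.7, 3.2]
grip_width: 0.0118
gripper_force: 34.0
```

Run:
```python
from h import *
st()
```

```text
t 40.77 tcp [0.4508 0.317  0.0986] yaw_y 2.833 tilt 0.001 q7 1.67 F [ 3.  -1.7  3.2] w 0.0118 gf 34.0
```

Request:
play_rows(
  commands=[
    [[1,0,0,0,0.03],[1,0,0,0,0.08],[1,0,0,0,0.15],[1,0,0,0,0.22],[1,0,0,0,0.29],[1,0,0,0,0.36],[1,0,0,0,0.43],[1,0,0,0,0.5],[1,0,0,0,0.57],[1,0,0,0,0.64],[1,0,0,0,0.7],[1,0,0,0,0.7]],
  ],
)

```text
clock: 41.77
tcp_pos: [0.4516, 0.3161, 0.0986]
orientation: [-0.247, 3.13, -0.002]
contact_force: [4.9, -4.0, 3.2]
grip_width: 0.0112
gripper_force: 33.9
```

Request:
play_rows(
  commands=[
    [[1,0,0,0,0.05],[1,0,0,0,0.1],[1,0,0,0,0.17],[1,0,0,0,0.24],[1,0,0,0,0.31],[1,0,0,0,0.38],[1,0,0,0,0.45],[1,0,0,0,0.52],[1,0,0,0,0.59],[1,0,0,0,0.65],[1,0,0,0,0.7],[1,0,0,0,0.7]],
  ],
)

```text
clock: 42.77
tcp_pos: [0.4512, 0.3151, 0.0986]
orientation: [1.424, 2.798, -0.003]
contact_force: [1.5, -7.3, 7.2]
grip_width: 0.0113
gripper_force: 34.4
```

Request:
play_rows(
  commands=[
    [[1,0,0,0,0.05],[1,0,0,0,0.1],[1,0,0,0,0.17],[1,0,0,0,0.24],[1,0,0,0,0.31],[1,0,0,0,0.38],[1,0,0,0,0.45],[1,0,0,0,0.5],[1,0,0,0,0.54],[1,0,0,0,0.58],[1,0,0,0,0.59],[1,0,0,0,0.59]],
  ],
)

```text
clock: 43.77
tcp_pos: [0.4503, 0.3149, 0.0986]
orientation: [2.521, 1.87, -0.003]
contact_force: [-1.2, -8.1, 8.9]
grip_width: 0.0115
gripper_force: 34.8
```

Run:
```python
from h import *
print(st()[0]["moment"])
```

```text
t 43.77 tcp [0.4503 0.3149 0.0986] yaw_y -0.294 tilt 0.003 q7 -1.09 F [-1.2 -8.1  8.9] w 0.0115 gf 34.8
[-1.41558089 -0.04568256  0.01079584]
```

Yaw is back at about -0.29. I release, rise and check.

Request:
play_rows(
  commands=[
    [[1,0,0,0,0.008],[0.5,0,0,0,0.008],[-0.5,0,0,0,0.008],[-1,0,0,0,0.008],[-1,0,0,0,0.008],[-1,0,0,0,0.008],[-1,0,0,-0.15,0.008],[-1,0,0,-0.35,0.008],[-1,0,0,-0.55,0.008],[-1,0,0,-0.75,0.008],[-1,0,0,-0.8,0.008],[-1,0,0,-0.8,0.008]],
  ],
)

```text
clock: 44.77
tcp_pos: [0.4519, 0.3189, 0.2625]
orientation: [-2.532, -1.858, -0.012]
contact_force: [-1.1, 0.6, -0.8]
grip_width: 0.0856
gripper_force: 0.0
```

Run:
```python
from h import *
st()
d=grab("side"); m=np.zeros((384,512),bool)
for n in("sign_base","sign_top"): m|=viewer.trace(d,n)[0]["pixels"]
SIGN=[cyl(.05,0,.018),cyl(.007,0,.1),box(-.006,.006,-.06,.06,.08,.16)]
print("sign",*fit([(d,m)],SIGN,(.45,.316),[-.3]))
for c,x in(("yellow",(.556,-.29)),("blue",(.402,-.302))): dish(c,x,("side","scene"),z=.005,yaws=(.09,))
cv2.imwrite("pics/fin.png",cv2.resize(d["pixels"],(768,576))[:,:,::-1])
```

```text
t 44.77 tcp [0.4519 0.3189 0.2625] yaw_y -0.305 tilt 0.008 q7 -1.07 F [-1.1  0.6 -0.8] w 0.0856 gf 0.0
sign [ 0.44847509  0.31522609 -0.28758781] 0.034070683956267445
side score 0.97 fit [ 0.5203 -0.2867  0.1996] 0.2769
scene score 0.63 fit [ 0.5227 -0.2801  0.0626] 0.1247
all [ 0.5194 -0.2801  0.0669] 0.214
side score 0.97 fit [ 0.4032 -0.3137  0.1289] 0.181
all [ 0.4032 -0.3137  0.1289] 0.181
```

View pics/fin.png

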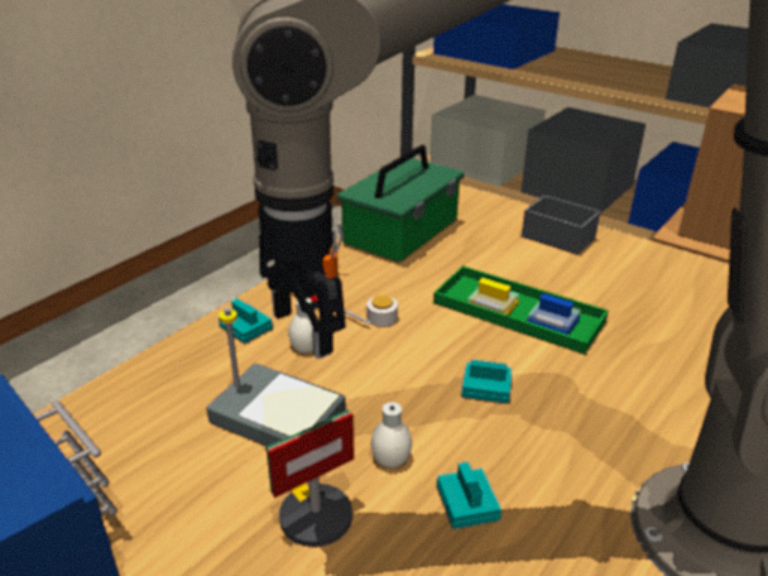

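The yellow dish was knocked about 35 mm within the tray. I use the last picture to check that it still lies flat.

Run:
```python
from h import *
ims=[]
for n,(y,x,h_,w_) in(("side",(170,285,70,125)),("scene",(200,100,105,125))):
    g=grab(n); t=viewer.trace(g,"dish_yellow")
    m=min(t,key=lambda t:np.hypot(*(ray(g,*[(t["rect"][i]+t["rect"][i+2])/2 for i in(0,1)],.02)[:2]-[.52,-.285])))["pixels"]
    for z in(.005,.012,.02,.03): print(n,z,*[np.round(q,3) for q in fit([(g,m)],DISH,(.52,-.285),(.09,),z)])
    ims.append(cv2.resize(g["pixels"][y:y+h_,x:x+w_],(400,400*h_//w_),interpolation=cv2.INTER_CUBIC))
H=max(i.shape[0] for i in ims); ims=[cv2.copyMakeBorder(i,0,H-i.shape[0],0,0,0) for i in ims]
cv2.imwrite("pics/fin2.png",np.hstack(ims)[:,:,::-1])
```

```text
side 0.005 [ 0.527 -0.304  0.228] 0.332
side 0.012 [ 0.521 -0.289  0.362] 0.341
side 0.02 [ 0.517 -0.277  0.363] 0.351
side 0.03 [ 0.512 -0.267  0.35 ] 0.366
scene 0.005 [ 0.521 -0.278  0.064] 0.096
scene 0.012 [ 0.528 -0.28   0.009] 0.111
scene 0.02 [ 0.535 -0.285  0.088] 0.125
scene 0.03 [ 0.54  -0.287  0.096] 0.142
```

View pics/fin2.png

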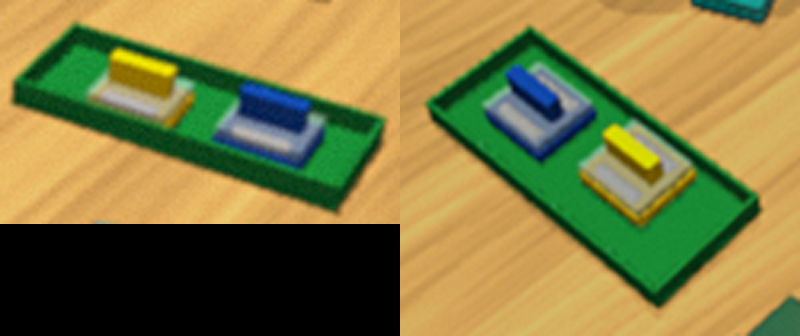

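Both dishes lie flat on the tray floor with a gap between them, and the sign shows green over the stripe. I hand in.

Request:
play_rows(
  commands=[
    [[-1,0,0,-0.05,0],[-1,0,0,-0.05,0],[-1,0,0,-0.05,0],[-1,0,0,-0.05,0],[-1,0,0,-0.05,0],[-1,0,0,-0.05,0]],
  ],
)

```text
clock: 46.02
tcp_pos: [0.45, 0.317, 0.2682]
orientation: [2.533, 1.858, -0.0]
contact_force: [-0.5, -0.1, -0.8]
grip_width: 0.0851
gripper_force: 0.0
```

```bash
python3 -c "
from bench import r
print(r.hand_in())"
```

```text
the job is handed in; nothing more can be done
None
```

I handed the job in at about 46 s without seeing a verdict: the sign went to red and back to green, the yellow then blue dishes (the only two I found) were each held over the light box for over 2 s and now lie flat in the tray, and the arm never went near the globes, screwdriver or round fuse.

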